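Hold the hidden clamp bolt of the leather splitter

ROBOT

A 6-joint arm with a two-finger parallel gripper is mounted at the origin on the work surface. World frame = base frame: x ahead of the robot, y to its left, z up, the work surface at z = 0. Lengths are in m, angles in rad, forces in N, time in s.
With the tool pointing down it reaches from about 0.3 to 0.85 m from the base axis. Payload 4.2 kg.
Tool frame: the origin (TCP) lies between the finger pads; the fingertips stand 14 mm ahead of it and the grasp point (between the pads) lies 5 mm behind it (bot.nose_length is the z of the fingertips in the tool frame, in m); z points along the fingers, y is the line along which they close (so a half turn about z gives the same grasp; the last joint's range is limited). The gripper opens to 91 mm and grips with 3 to 60 N. Pads are 32 mm wide; open, the fingers measure 118 mm over their backs; the gripper's body (76 mm by 178 mm) begins 60 mm behind the grasp point.
Start: joints at [1.132, 0.32, 1.565, -0, 1.257, -0.02], TCP at [0.234, 0.525, 0.228] pointing down, gripper open.
Joint ranges: [-3.11, 3.11], [-0.84, 2.01], [0.21, 2.61], [-1.34, 4.49], [0.05, 2.63], [-2.56, 2.56]. Speed limits (rad/s): [2.57, 2.57, 3.14, 3.14, 3.14, 3.14].

INTERFACE

Orientations are given as a 3x3 rotation matrix whose columns are the frame's x, y, z axes.
In Python, from station import get_state, optics, finish_job, bot gives the robot as it stands.
- The arm moves only by the tool play_rows, never from a script. Its argument "plan" is text: rows parted by semicolons, each of 6 numbers parted by spaces: the shift along the tool's x, y, z in cm, then the turn, a rotation vector about the tool's x, y, z in rad. A call has 1 to 20 rows; each row shifts and turns the commanded pose from where the row before left it, along the tool's axes as they then stand; what a row does not reach is not made up. A row lasts 1/12 s, in which the tool goes at most 41.7 mm and 7.16 degrees, less where a joint would pass 70% of its speed; a pose out of reach is approached as far as the arm can. A call with a gripper value outside its range is refused whole. "jaw" is the opening in per cent of the stroke, from 0 (shut) to 100 (fully open), set as the call begins (left out, the last holds). The fingers move at their own pace and stop on an object; "newtons" is the grip in N (left out, the last holds). Time passes only in rows, so rows that do not move let the fingers close. It gives the time, the measured TCP pose, the force, the opening and the grip force at its end, in the units of the state.
- get_state(): the state, without advancing time (a new reading comes with each control period).
- optics.snapshot(name): name is "scene" or "side" or "wrist"; returns a dict with "image" (480x640x3 uint8, red, green, blue), "intrinsics" (3x3 intrinsics, pixels), "distortion" ([k1, k2, p1, p2, k3] as OpenCV has them; the pictures are not rectified), "extrinsics" (4x4, takes a point from world to camera coordinates). Camera axes: x right, y up, looking along -z (the intrinsics and any distortion apply to the point x, -y, -z); pixel columns grow to the right and rows downward; lengths in m; the calibration is good to about 2 mm. A picture is of the moment at which its call begins. There is no depth.
- finish_job(): hands the job in; it is judged then, once.
The state is a dict: "time_s": time; "joints": joint angles; "dq": joint speeds; "joint_efforts": joint torques, N m; "position": TCP position; "tcp_rot": TCP orientation; "ft_force": force on the tool from outside, world axes, zero at the start; "wrist_torque": the same for the moment, N m; "finger_gap": finger opening in m; "grip_force": force on a finger pad.
Only numpy, scipy, OpenCV 4.12 (cv2) and the standard library are available. Lean on these libraries where they do the work, as an engineer would, in place of code of your own. Each camera call takes 0.05 s, during which the arm holds its last target. There are 200 camera calls.

TASK

The nut is only just started on the front end of the leather splitter's blade clamp bolt. Reach down into the gap behind the grey bracket, take the bolt's hexagon head firmly and squarely by two opposite flats without turning it, and press it fully home towards the bracket against its spring. Finish while still holding it there, so that it can neither spring back nor turn while I run the nut up, and leave the other things on the bench where they are.

Things in the scene. Friction and masses are not known exactly. Their poses are not given: they have to be found in the camera images.
- splitter: Green bench leather splitter, fixed: base plate 300 x 200 x 14 mm. Origin on the bench; x from the roller side to the rear, y to its left, z up. In mm from the origin: cheeks with rollers x -128..-12, y +-90, up to z 131; crank on the left out to y 180, up to z 75; blade bed and dark blade carrier up to x 27, y +-71, z 120; then bracket, gap and yellow deflector.
- bracket_top (a point): Middle of the top edge of the grey bracket's rear face, 124 mm above the bench, at x 60 of the splitter. The upright plate is 10 mm thick (to the front of this face), 100 mm wide up to z 100, above that narrowing over sloping shoulders to 60 mm. Its foot with screw heads covers the gap's floor for 42 mm behind this face, up to z 28. Axes as the splitter's.
- deflector_top (a point): Middle of the top edge of the yellow sheet deflector that closes the gap at the rear: 85 mm above the bench, 150 mm wide, its front face 86 mm behind the bracket's rear face (x 146 of the splitter). The gap is open above and at both sides. Axes as the splitter's.
- head (a point): Centre of the clamp bolt's brass-coloured hexagon head, 98 mm above the bench, 38 mm behind the bracket's rear face with the bolt out (26 mm home). 24 mm over flats, 27 over corners, 12 thick. x: along the bolt, rearwards (the splitter's x). y: square to the pair of flats nearest upright; it turns with the bolt, and at joint washer = 0 is the splitter's y. White line on its rear face along z.
- bolt (a joint): Slide of the bolt along its axis, m: 0 = out, as the spring leaves it; 0.012 = home (hard stop), the head 12 mm nearer the bracket, moved along the splitter's -x. The spring pushes it out with 2 N at 0 and 5 N at 0.012; let go, it springs back out. Between head and washer are only the spring and its cap, 28 mm across.
- washer (a joint): Turn of bolt, nut and tab washer together about the bolt axis (the splitter's x), rad, right-handed; starts anywhere from -0.5 to 0.5. Only a slight friction (0.04 N m) holds it, and jaws that close clearly (over about 10 degrees) out of line with the flats catch only the corners (which is no hold) or turn it.
- tab (a point): Outer end of the upward tab, with a white line, of the steel washer keyed to the bolt (38 mm across, 3 mm thick, lying on the bracket's rear face): 26 mm from the bolt axis. It turns with the bolt but does not slide with it. Its z axis points along the tab.
- spanner: Bystander: loose steel spanner about 210 mm long, 9 mm thick, lying to the right of the splitter.
- wax_tin: Bystander: loose aluminium tin 68 mm across, 26 mm high, to the left of the splitter, beside the gap.
- cork: Bystander: loose cork block 200 x 120 x 35 mm on the white board at the left; origin under its centre.
- awl: Bystander: loose awl with wooden handle, 150 mm long, lying on the white board at the left.
- maul: Bystander: loose wooden maul standing on its head, 202 mm tall, 76 mm across; it, spool and bottle stand around the splitter in places that swap.
- spool: Bystander: loose spool of thread standing on end, 64 mm across, 72 mm tall.
- edge_paint: Bystander: loose orange bottle, 48 mm across, 100 mm tall.

How it is judged:
By the outcome, as a careful person would: the job done as asked, in the order asked, and still so for the second after the job is handed in, while the arm keeps its last pose, push and grip.
It also fails if it takes over 32 s, if anything falls off the work surface, if the arm or the gripper's body presses on something with over 40 N, if the wrist force passes 120 N, or if a joint passes its speed limit or range.

## Working session

There is one attempt and no reset: what is moved stays moved. The work goes in short steps, Python scripts to look and compute and a tool call to move; the robot and the scene stay as the last step left them, time stands still between calls to the robot, and variables do not carry over. Pictures are saved under pics/ and viewed, at most 10 in all, crops included, and the job is handed in when it is done.

Besides the shell and the picture viewer there is one more tool, called as name(argument=value, ...) on one line, values as JSON. play_rows: Moves the arm, as the interface text tells. Its arguments: {"type":"object","properties":{"plan":{"type":"string"},"jaw":{"type":"number"},"newtons":{"type":"number"}},"required":["plan"]}

```bash
mkdir -p pics; ls
python3 - <<'E'
from station import get_state, optics, bot
import cv2,numpy as np
s=get_state();print({k:np.round(v,3) for k,v in s.items()})
print([a for a in dir(bot) if a[0]!='_'])
for n in("scene","side","wrist"):
    d=optics.snapshot(n);cv2.imwrite(f"pics/{n}0.png",d["image"][:,:,::-1]);print(n,d["intrinsics"],d["distortion"],np.round(d["extrinsics"],3))
E
```

```text
pics
{'time_s': np.float64(0.0), 'joints': array([ 1.132,  0.32 ,  1.566, -0.   ,  1.257, -0.02 ]), 'dq': array([-0.001,  0.001, -0.001,  0.   ,  0.001, -0.   ]), 'joint_efforts': array([ -0.   , -41.246, -23.197,   0.073,   0.046,  -0.   ]), 'position': array([0.234, 0.525, 0.227]), 'tcp_rot': array([[-0.914,  0.407, -0.001],
       [ 0.407,  0.914, -0.002],
       [ 0.   , -0.002, -1.   ]]), 'ft_force': array([ 0.039, -0.089, -0.89 ]), 'wrist_torque': array([ 0.006,  0.024, -0.003]), 'grip_force': np.float64(0.0), 'finger_gap': np.float64(0.091)}
['Unreachable', 'nose_length']
scene [[481.57210587   0.         325.2068211 ]
 [  0.         481.57210587 242.85529962]
 [  0.           0.           1.        ]] [-0.02019782  0.          0.          0.          0.        ] [[-0.658  0.753 -0.015  0.34 ]
 [-0.641 -0.55   0.536  0.326]
 [ 0.395  0.362  0.844 -1.685]
 [ 0.     0.     0.     1.   ]]
side [[491.42487572   0.         329.64397018]
 [  0.         491.42487572 243.06398979]
 [  0.           0.           1.        ]] [-0.11245556  0.          0.          0.          0.        ] [[ 0.995 -0.101 -0.009 -0.543]
 [ 0.083  0.763  0.641 -0.132]
 [-0.058 -0.639  0.767 -1.237]
 [ 0.     0.     0.     1.   ]]
wrist [[420.23199589   0.         318.40002851]
 [  0.         420.23199589 244.97198186]
 [  0.           0.           1.        ]] [-0.0259973  0.         0.         0.         0.       ] [[ 0.407  0.913 -0.002 -0.574]
 [-0.881  0.392 -0.264  0.029]
 [-0.241  0.11   0.964 -0.391]
 [ 0.     0.     0.     1.   ]]
```

View pics/scene0.png

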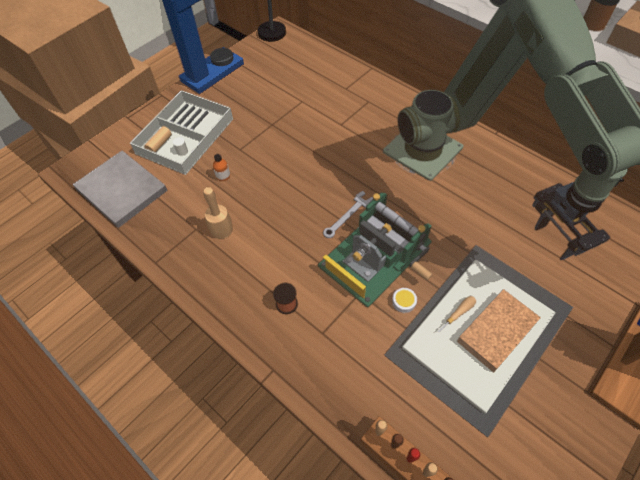

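View pics/side0.png

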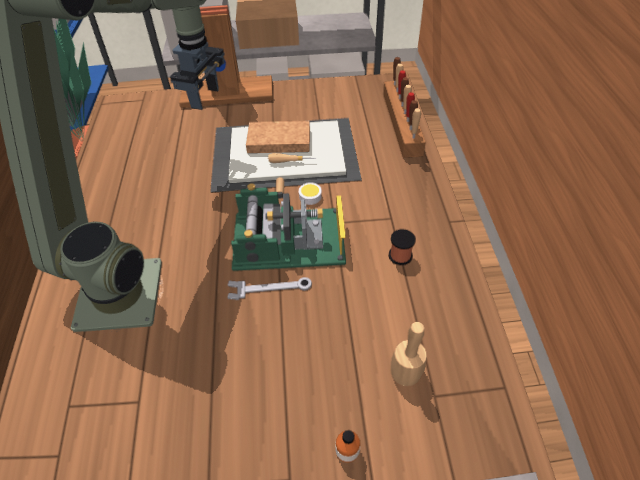

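The scene view shows the splitter at about (375,250), with the yellow deflector at (345,275). In the side view it sits at (290,225), with its rear towards +x. The spool (402,247), maul and bottle all stand clear of the gap. Next I'll enlarge both crops.

Run:
```python
import cv2,numpy as np
a=cv2.imread("pics/scene0.png")[190:310,310:440];b=cv2.imread("pics/side0.png")[170:280,220:355]
f=lambda i:cv2.resize(i,None,fx=5.9,fy=5.9,interpolation=cv2.INTER_CUBIC)
cv2.imwrite("pics/a1.png",cv2.resize(a,None,fx=5,fy=5,interpolation=cv2.INTER_CUBIC)); cv2.imwrite("pics/b1.png",cv2.resize(b,None,fx=5,fy=5,interpolation=cv2.INTER_CUBIC))
```

```text
(no output)
```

View pics/a1.png

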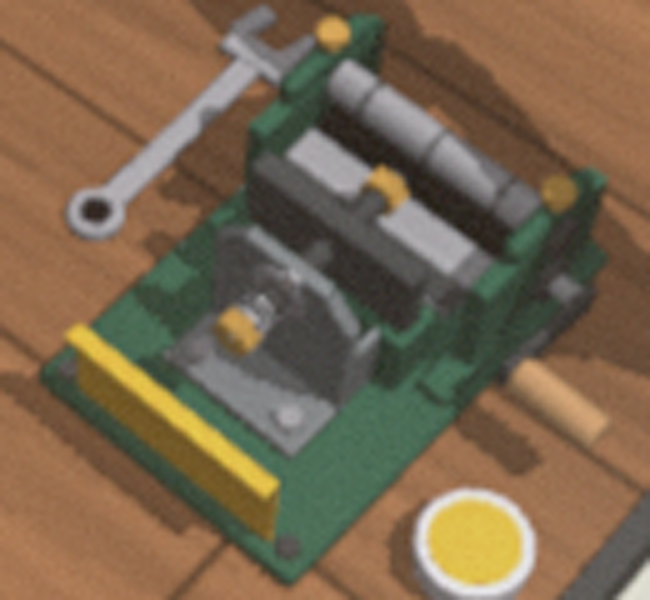

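View pics/b1.png

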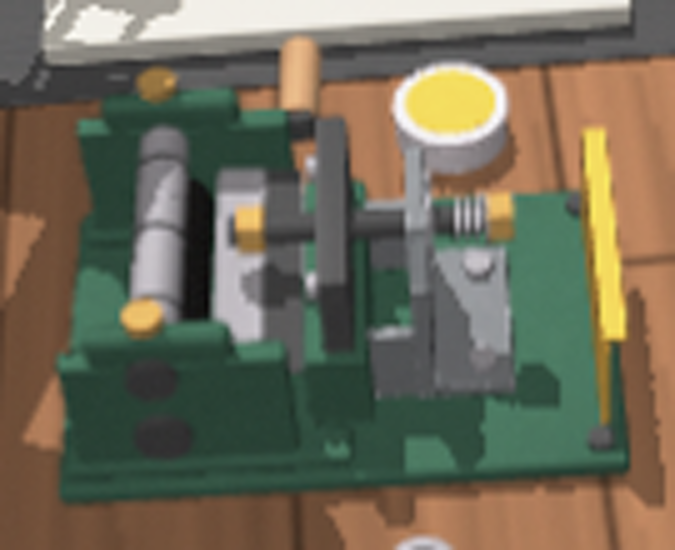

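Head: scene crop (240,330), side crop (500,215). The deflector ends and base corners are clear in both crops, so I'll fit the splitter pose from them.

```bash
cat > h.py <<'E'
import numpy as np,cv2
from station import optics,get_state
def proj(d,P):
    P=np.atleast_2d(P);E=d["extrinsics"];c=P@E[:3,:3].T+E[:3,3];c=c*[1,-1,-1]
    return cv2.projectPoints(c,np.zeros(3),np.zeros(3),d["intrinsics"],d["distortion"])[0][:,0]
def w(p,q):
    c,s=np.cos(p[2]),np.sin(p[2]);q=np.atleast_2d(q)
    return np.c_[p[0]+c*q[:,0]-s*q[:,1],p[1]+s*q[:,0]+c*q[:,1],q[:,2]]
E
python3 - <<'E'
from h import *
from scipy.optimize import least_squares
S={"scene":((310,190),[((72,332),(147,-75,85)),((275,492),(147,75,85)),((45,372),(150,-100,14)),((290,575),(150,100,14))]),
"side":((220,170),[((592,130),(147,75,85)),((617,338),(147,-75,85)),((628,462),(150,-100,14)),((62,490),(-150,-100,14))])}
H={"scene":(240,330),"side":(500,215)}
D={n:optics.snapshot(n) for n in S}
def res(p):
    r=[]
    for n,(o,l) in S.items():
        q=np.array([x[1] for x in l])/1000; u=np.array([x[0] for x in l])/5+o
        r.append((proj(D[n],w(p,q))-u).ravel())
        r.append((proj(D[n],w(p,[p[3:6]]))-np.array(H[n])/5-o).ravel())
    return np.concatenate(r)
f=least_squares(res,[.5,.1,0,.098,0,.098]);print(np.round(f.x,4),np.round(f.fun,1))
np.save("p.npy",f.x)
print(w(f.x,[[.098,0,.098],[.06,0,.124],[.146,0,.085]]))
s=get_state();print(np.round(s["tcp_rot"],3))
E
```

```text
[ 0.4438  0.1379 -0.0309  0.0899  0.0005  0.0981] [-0.7 -0.3 -0.8 -0.2 -1.7 -0.3  0.9  0.8 -0.6  0.4  0.5 -0.9  0.3 -1.
 -0.2 -0.8 -2.2  0.5 -0.6 -0.3]
[[0.54179499 0.13482047 0.098     ]
 [0.50381317 0.13599572 0.124     ]
 [0.58977203 0.13333595 0.085     ]]
[[-0.914  0.407 -0.   ]
 [ 0.407  0.914 -0.001]
 [ 0.    -0.001 -1.   ]]
```

Run:
```python
from h import *
d=optics.snapshot("wrist");E=d["extrinsics"];s=get_state();R=s["tcp_rot"]
C=-E[:3,:3].T@E[:3,3]; print("cam in tool",R.T@(C-s["position"]),"axes in tool (cols: right,up,-look)",np.round(R.T@E[:3,:3].T,3))
```

```text
cam in tool [ 0.07513627  0.00026371 -0.15637015] axes in tool (cols: right,up,-look) [[-0.001  0.964  0.264]
 [ 1.     0.     0.001]
 [ 0.001  0.264 -0.964]]
```

play_rows(plan="-3 -1.37 -0.2 0 0 0;-3 -1.37 -0.2 0 0 0;-3 -1.37 -0.2 0 0 0;-3 -1.37 -0.2 0 0 0;-3 -1.37 -0.2 0 0 0;-3 -1.37 -0.2 0 0 0;-3 -1.37 -0.2 0 0 0;-3 -1.37 -0.2 0 0 0;-3 -1.37 -0.2 0 0 0;-3 -1.37 -0.2 0 0 0;-3 -1.37 -0.2 0 0 0;-3 -1.37 -0.2 0 0 0;-3 -1.37 -0.2 0 0 0;-3 -1.37 -0.2 0 0 0;-3 -1.37 -0.2 0 0 0;-3 -1.37 -0.2 0 0 0", jaw=100)

```text
time_s: 1.63
position: [0.584, 0.1284, 0.26]
tcp_rot: [[-0.914, 0.407, -0.0], [0.407, 0.914, 0.0], [0.0, 0.0, -1.0]]
ft_force: [0.4, 0.7, -0.6]
finger_gap: 0.0914
grip_force: 0.0
```

play_rows(plan="0 0 0 0 0 0.115;0 0 0 0 0 0.115;0 0 0 0 0 0.115;0 0 0 0 0 0.115;0 0 0 0 0 0.115;0 0 0 0 0 0.115;0 0 0 0 0 0.115;0 0 0 0 0 0.115;0 0 0 0 0 0.115;0 0 0 0 0 0.115;0 0 0 0 0 0.115;0 0 0 0 0 0.115")

```text
time_s: 2.63
position: [0.5831, 0.1299, 0.2598]
tcp_rot: [[0.232, 0.973, -0.0], [0.973, -0.232, 0.0], [-0.0, -0.0, -1.0]]
ft_force: [-0.3, -0.1, -0.6]
finger_gap: 0.0911
grip_force: 0.0
```

play_rows(plan="0 0 0 0 0 0.115;0 0 0 0 0 0.115;0 0 0 0 0 0.115;0 0 0 0 0 0.115;0 0 0 0 0 0.115;0 0 0 0 0 0.115;0 0 0 0 0 0.115;0 0 0 0 0 0.115;0 0 0 0 0 0.115;0 0 0 0 0 0.115;0 0 0 0 0 0.115;0 0 0 0 0 0.115")

```text
time_s: 3.63
position: [0.5831, 0.1299, 0.2598]
tcp_rot: [[0.999, -0.043, -0.0], [-0.043, -0.999, 0.0], [-0.0, -0.0, -1.0]]
ft_force: [-0.3, 0.4, -0.5]
finger_gap: 0.0909
grip_force: 0.0
```

play_rows(plan="0 0 0 0 -0.1 0;0 0 0 0 -0.1 0;0 0 0 0 -0.1 0;0 0 0 0 -0.1 0;0 0 0 0 -0.1 0;0 0 0 0 -0.1 0;1.6 0 2.4 0 0 0;1.6 0 2.4 0 0 0;1.6 0 2.4 0 0 0;0 0 0 0 0 0")

```text
time_s: 4.47
position: [0.5801, 0.1294, 0.1677]
tcp_rot: [[0.819, -0.037, -0.573], [-0.032, -0.999, 0.02], [-0.573, 0.002, -0.82]]
ft_force: [-0.4, 0.1, -0.7]
finger_gap: 0.091
grip_force: 0.0
```

Run:
```python
from h import *
d=optics.snapshot("wrist");cv2.imwrite("pics/w1.png",d["image"][:,:,::-1]);print(np.round(get_state()["joints"],2))
p=np.load("p.npy");print(proj(d,w(p,np.array([[98,0,98],[60,0,124],[146,0,85],[63,0,124]])/1000)))
```

```text
[0.14 0.71 1.18 0.11 1.85 1.75]
[[312.19490021 247.23508566]
 [313.07905762 319.49266663]
 [310.6388536  168.3607789 ]
 [312.99574717 317.00905744]]
```

View pics/w1.png

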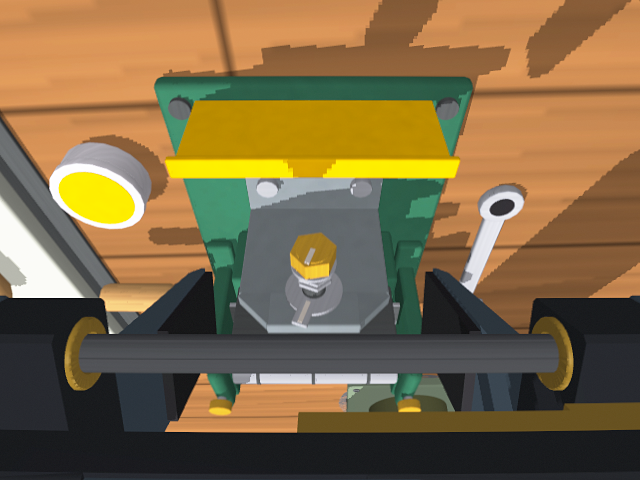

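The wrist view is upside down, with the rear of the splitter at the top. The head is at about (313,258) with a white line on it, and the tab runs to about (300,322). I'll enlarge that area.

Run:
```python
import cv2
a=cv2.imread("pics/w1.png")[150:340,160:470]
b=a[70:190,100:240]
cv2.imwrite("pics/w1c.png",cv2.resize(b,None,fx=5,fy=5,interpolation=cv2.INTER_CUBIC))
```

```text
(no output)
```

View pics/w1c.png

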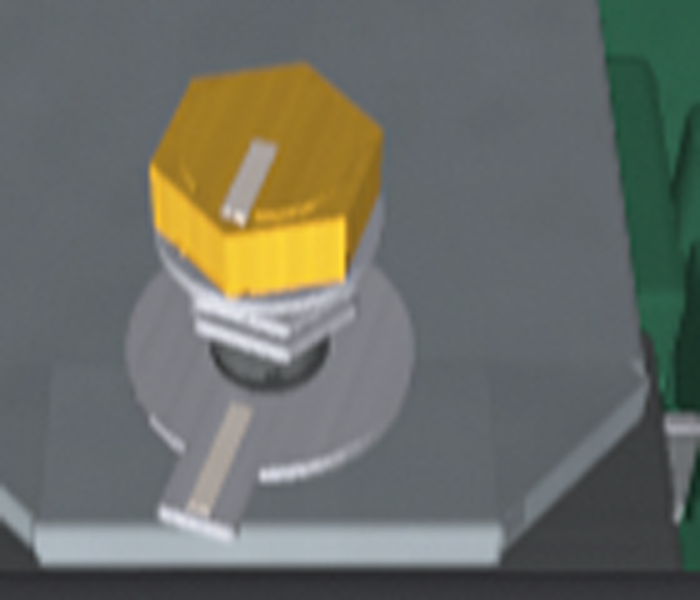

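The crop shows the head's rear-face corners clearly, starting with the top vertex at (230,235). A 28 mm spring cap sits right against the head's front, so the pads must stay behind it. The tab end is at (200,522). I'll fit pose and turn together.

```bash
cat > fit.py <<'E'
from h import *
from scipy.optimize import least_squares
def pts(th):
    a=np.arange(6)*np.pi/3; hx=np.c_[np.full(6,104),-13.856*np.sin(a),13.856*np.cos(a)]
    o=[[63,0,26],[60,0,0]]
    r=lambda q:np.c_[q[:,0],np.cos(th)*q[:,1]-np.sin(th)*q[:,2],98+np.sin(th)*q[:,1]+np.cos(th)*q[:,2]]
    return np.r_[r(np.r_[hx,[[63,0,26]]]),[[60,30,124],[60,-30,124]]]/1000
def fit(d,u,p0):
    return least_squares(lambda p:(proj(d,w(p,pts(p[3])))-u).ravel(),p0)
E
python3 - <<'E'
from fit import *
d=optics.snapshot("wrist")
u=np.array([(230,235),(346,215),(383,130),(308,62),(192,78),(150,168),(200,517),(35,525),(500,525)])/5+[260-.4,220-.4]
p=np.load("p.npy")
f=fit(d,u,[*p[:3],-.35]);print(np.round(f.x,4),np.round(f.fun.reshape(-1,2),1));np.save("p2.npy",f.x)
print(w(f.x,[[.098,0,.098],[.110,0,.098]]))
E
```

```text
[ 0.4333  0.1396 -0.0454 -0.3207] [[-0.1  0.3]
 [ 0.1  0.5]
 [-0.4  0.1]
 [-0.8  0.8]
 [ 0.2  0.9]
 [ 0.6 -0.4]
 [ 0.5 -2.7]
 [-0.6 -0.2]
 [ 0.5 -0. ]]
[[0.53119862 0.13510897 0.098     ]
 [0.54318626 0.13456455 0.098     ]]
```

```bash
cat > go.py <<'E'
from fit import *
from scipy.spatial.transform import Rotation as Ro
def target(p,off,back):
    th=p[3];c,s=np.cos(p[2]),np.sin(p[2]);Y=np.array([[c,-s,0],[s,c,0],[0,0,1]])
    R=Y@np.c_[[1,0,0],[0,-np.cos(th),-np.sin(th)],[0,np.sin(th),-np.cos(th)]]
    g=w(p,[[off,0,.098]])[0]
    return R,g+R[:,2]*(.005-back)
def show(p,off,back):
    s=get_state();R,t=target(p,off,back);R0=s["tcp_rot"]
    print("rotvec in tool",np.round(Ro.from_matrix(R0.T@R).as_rotvec(),4),"then shift cm",np.round(R.T@(t-s["position"])*100,2),"target",np.round(t,4),"t",s["time_s"])
E
python3 - <<'E'
from go import *
show(np.load("p2.npy"),.110,.08)
E
```

```text
rotvec in tool [-0.3082  0.5959  0.1044] then shift cm [-3.88 -2.65 -0.45] target [0.5443 0.1582 0.1692] t 4.5667
```

play_rows(plan="0 0 0 -0.044 0.085 0.015;0 0 0 -0.044 0.085 0.015;0 0 0 -0.044 0.085 0.015;0 0 0 -0.044 0.085 0.015;0 0 0 -0.044 0.085 0.015;0 0 0 -0.044 0.085 0.015;0 0 0 -0.044 0.085 0.015;-1.9 -1.3 -0.2 0 0 0;-1.9 -1.3 -0.2 0 0 0;0 0 0 0 0 0;0 0 0 0 0 0")

```text
time_s: 5.48
position: [0.5459, 0.1586, 0.1718]
tcp_rot: [[0.999, -0.044, -0.008], [-0.045, -0.949, -0.313], [0.006, 0.313, -0.95]]
ft_force: [1.0, -0.2, -0.3]
finger_gap: 0.0913
grip_force: 0.0
```

Run:
```python
from go import *
p=np.load("p2.npy");show(p,.110,.08)
d=optics.snapshot("wrist");i=np.ascontiguousarray(d["image"][:,:,::-1]);u=proj(d,w(p,pts(p[3])));print(np.round(u,1))
x,y=u[:6].mean(0).astype(int)-[70,50];x=max(x,0);y=max(y,0);print(x,y)
cv2.imwrite("pics/w2.png",cv2.resize(i[y:y+120,x:x+150],None,fx=5,fy=5,interpolation=cv2.INTER_CUBIC))
```

```text
rotvec in tool [-0.0022 -0.0057 -0.0013] then shift cm [-0.16 -0.03  0.27] target [0.5443 0.1582 0.1692] t 5.4833
[[318.9 282.1]
 [339.8 277.9]
 [338.7 270.3]
 [318.9 266.8]
 [299.1 270.3]
 [298.  278. ]
 [319.  359.2]
 [281.4 372. ]
 [382.  354. ]]
248 224
```

View pics/w2.png

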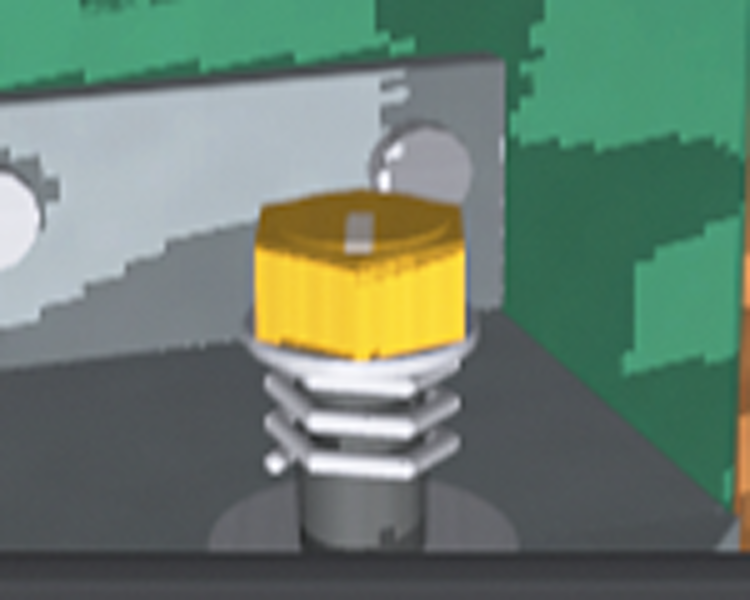

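The near vertex is at (319.6,276.4), the far one at (320,262), and the head stands symmetric, so the turn is right. It lies about 5 px rearwards of the prediction. I'll refit here and check the camera against the fingertips.

Run:
```python
from go import *
d=optics.snapshot("wrist");s=get_state();R=s["tcp_rot"]
q=np.array([[a,b,.014] for a in(-.016,.016) for b in(-.0592,-.0457,.0457,.0592)])
print(np.round(proj(d,s["position"]+q@R.T),0).tolist())
u=np.array([(358,261),(465,243),(462,210),(360,190),(262,208),(255,245)])/5+[248-.4,224-.4]
v=np.array([(365,357),(465,335),(255,332)])/5+[248-.4,224-.4]
p=np.load("p2.npy")
def P(o):
    b=pts(p[3])[:6]+[o[0],o[1],o[2]]; c=b[[0,1,5]]-[.012,0,0]
    return w(p,np.r_[b,c])
for z in (0,.002,-.002,None):
    f=least_squares(lambda o:(proj(d,P(o if z is None else [o[0],o[1],z]))-np.r_[u,v]).ravel(),[0,0,0.]);print(z,np.round(f.x*1000,1),np.round(f.fun.reshape(-1,2),1).tolist())
i=np.ascontiguousarray(d["image"][:,:,::-1]);cv2.imwrite("pics/w2f.png",cv2.resize(i[200:400,130:510],None,fx=2.1,fy=2.1,interpolation=cv2.INTER_CUBIC))
```

```text
[[189.0, 336.0], [219.0, 337.0], [421.0, 336.0], [451.0, 336.0], [182.0, 269.0], [214.0, 269.0], [426.0, 269.0], [458.0, 269.0]]
0 [ 4.4 -0.9  0. ] [[0.6, 0.0], [0.2, -0.4], [-0.4, -1.2], [0.1, -0.5], [-0.2, -0.7], [0.1, -0.7], [-0.8, 1.0], [-0.0, 0.9], [0.4, 1.6]]
0.002 [ 5.2 -0.3  0. ] [[0.6, 0.0], [0.4, -0.5], [-0.2, -1.3], [0.1, -0.7], [-0.4, -0.8], [-0.1, -0.8], [-0.8, 1.2], [0.2, 1.0], [0.3, 1.7]]
-0.002 [ 3.7 -1.6  0. ] [[0.6, 0.0], [-0.0, -0.4], [-0.5, -1.1], [0.1, -0.4], [-0.0, -0.6], [0.3, -0.7], [-0.8, 0.9], [-0.2, 0.7], [0.6, 1.4]]
None [ 2.7 -2.5 -4.7] [[0.6, 0.0], [-0.3, -0.3], [-0.8, -0.9], [0.1, -0.2], [0.2, -0.5], [0.6, -0.6], [-0.8, 0.6], [-0.5, 0.6], [0.9, 1.3]]
```

View pics/w2f.png

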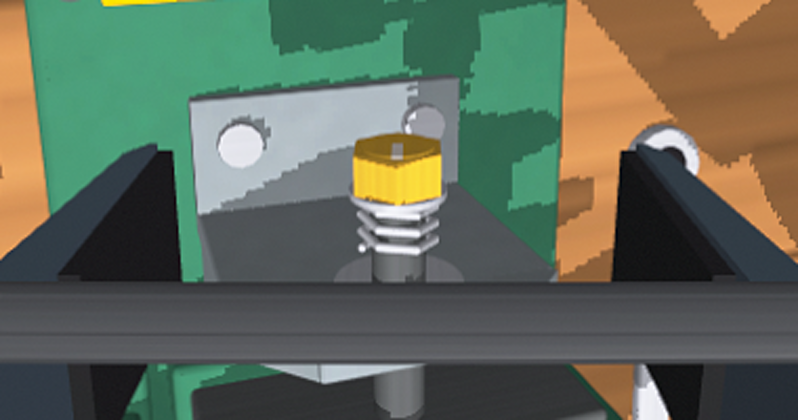

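Fingertips sit about 3 px lower than the calibration predicts, and the head is about 4–5 mm rearward of the first fit. I'll lower with an extra rearward margin, then compare the head directly with the fingers.

Run:
```python
from go import *
p=np.load("p2.npy");p[:2]=w(p,[[.0044,-.0009,0]])[0,:2];np.save("p3.npy",p)
show(p,.113,.0)
```

```text
rotvec in tool [-0.0017 -0.0047 -0.0027] then shift cm [ 0.49 -0.    8.19] target [0.5505 0.1318 0.0933] t 5.5833
```

play_rows(plan="0.25 0 0 0 -0.005 -0.003;0.25 0 1.2 0 0 0;0 0 1.4 0 0 0;0 0 1.4 0 0 0;0 0 1.4 0 0 0;0 0 1.4 0 0 0;0 0 1.4 0 0 0;0 0 0 0 0 0;0 0 0 0 0 0")

```text
time_s: 6.33
position: [0.5495, 0.1308, 0.0909]
tcp_rot: [[0.999, -0.042, -0.019], [-0.046, -0.948, -0.315], [-0.005, 0.315, -0.949]]
ft_force: [-0.3, 0.5, 0.3]
finger_gap: 0.0911
grip_force: 0.0
```

Run:
```python
from go import *
p=np.load("p3.npy");show(p,.113,.0)
d=optics.snapshot("wrist");i=np.ascontiguousarray(d["image"][:,:,::-1]);u=proj(d,w(p,pts(p[3])));print(np.round(u[:6],1))
cv2.imwrite("pics/w3.png",cv2.resize(i[200:360,180:460],None,fx=2.85,fy=2.85,interpolation=cv2.INTER_CUBIC))
```

```text
rotvec in tool [0.0001 0.005  0.0006] then shift cm [ 0.09 -0.02 -0.26] target [0.5505 0.1318 0.0933] t 6.3333
[[319.4 364.6]
 [351.1 354.7]
 [348.5 337.2]
 [319.2 329.4]
 [290.  337.2]
 [287.7 354.7]]
```

View pics/w3.png

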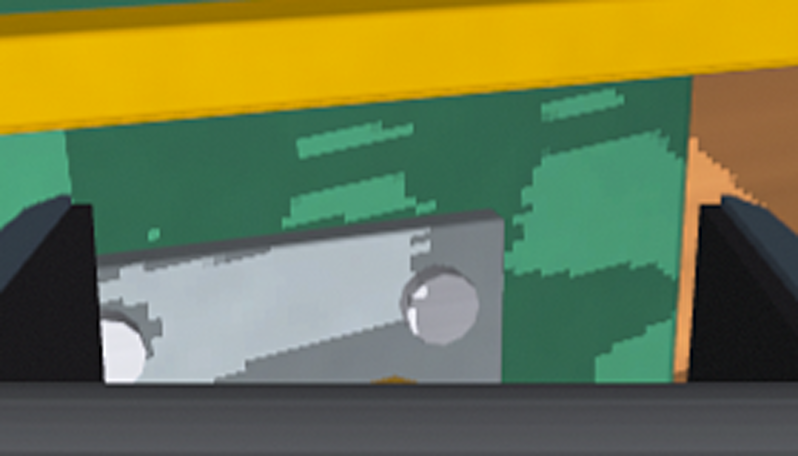

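Only the head's lowest vertex shows, at about (318.6,332.6). That is 3 px below the prediction, the same bias as the fingertips, so the fit holds relative to the fingers. I'll shift 1.5 mm forward and 2.6 mm up, then close gently.

play_rows(plan="-0.15 0 -0.26 0 0.005 0;0 0 0 0 0 0;0 0 0 0 0 0")

```text
time_s: 6.63
position: [0.548, 0.1329, 0.0946]
tcp_rot: [[0.999, -0.042, -0.011], [-0.043, -0.948, -0.314], [0.003, 0.314, -0.949]]
ft_force: [0.2, -0.6, 0.0]
finger_gap: 0.0915
grip_force: 0.0
```

play_rows(plan="0 0 0 0 0 0;0 0 0 0 0 0;0 0 0 0 0 0;0 0 0 0 0 0;0 0 0 0 0 0;0 0 0 0 0 0;0 0 0 0 0 0;0 0 0 0 0 0;0 0 0 0 0 0;0 0 0 0 0 0;0 0 0 0 0 0;0 0 0 0 0 0", jaw=0, newtons=12)

```text
time_s: 7.63
position: [0.5475, 0.1322, 0.0937]
tcp_rot: [[0.999, -0.041, -0.013], [-0.043, -0.948, -0.315], [0.001, 0.315, -0.949]]
ft_force: [0.3, -0.6, 0.3]
finger_gap: 0.0236
grip_force: 12.0
```

Run:
```python
from go import *
p=np.load("p3.npy");show(p,.110,.0);s=get_state();print(s["finger_gap"],s["grip_force"],s["wrist_torque"],s["ft_force"])
d=optics.snapshot("wrist");cv2.imwrite("pics/w4.png",d["image"][:,:,::-1])
```

```text
rotvec in tool [ 0.     -0.0014  0.0017] then shift cm [-0.    0.02  0.05] target [0.5475 0.1319 0.0933] t 7.6333
0.023616540986244026 11.997912823862862 [0.00495321 0.07248858 0.04292958] [ 0.30393571 -0.60507982  0.31025957]
```

The gap is 23.6 mm, so the pads are on the flats and not on the 28 mm cap. Firming up the grip, then pressing forward.

play_rows(plan="0 0 0 0 0 0;0 0 0 0 0 0;0 0 0 0 0 0;-0.2 0 0 0 0 0;-0.2 0 0 0 0 0;-0.2 0 0 0 0 0;-0.2 0 0 0 0 0;-0.2 0 0 0 0 0;0 0 0 0 0 0;0 0 0 0 0 0;0 0 0 0 0 0", newtons=50)

```text
time_s: 8.6
position: [0.5381, 0.1327, 0.0938]
tcp_rot: [[0.999, -0.041, -0.011], [-0.043, -0.948, -0.315], [0.002, 0.315, -0.949]]
ft_force: [3.6, -3.0, -0.5]
finger_gap: 0.0228
grip_force: 50.0
```

play_rows(plan="-0.1 0 0 0 0 0;-0.05 0 0 0 0 0;0 0 0 0 0 0;0 0 0 0 0 0;0 0 0 0 0 0")

```text
time_s: 9.02
position: [0.5367, 0.1327, 0.0938]
tcp_rot: [[0.999, -0.041, -0.011], [-0.042, -0.948, -0.315], [0.002, 0.315, -0.949]]
ft_force: [5.0, -3.2, -1.7]
finger_gap: 0.0228
grip_force: 50.0
```

play_rows(plan="-0.1 0 0 0 0 0;0 0 0 0 0 0;0 0 0 0 0 0;0 0 0 0 0 0")

```text
time_s: 9.35
position: [0.5358, 0.1328, 0.0938]
tcp_rot: [[0.999, -0.041, -0.011], [-0.042, -0.948, -0.315], [0.003, 0.315, -0.949]]
ft_force: [4.7, -3.4, -0.9]
finger_gap: 0.0233
grip_force: 50.0
```

play_rows(plan="-0.1 0 0 0 0 0;0 0 0 0 0 0;0 0 0 0 0 0;0 0 0 0 0 0")

```text
time_s: 9.68
position: [0.5354, 0.1329, 0.0939]
tcp_rot: [[0.999, -0.041, -0.01], [-0.042, -0.948, -0.315], [0.004, 0.315, -0.949]]
ft_force: [6.2, -4.9, -1.0]
finger_gap: 0.0229
grip_force: 50.0
```

play_rows(plan="-0.1 0 0 0 0 0;0 0 0 0 0 0;0 0 0 0 0 0;0 0 0 0 0 0")

```text
time_s: 10.02
position: [0.5354, 0.1329, 0.094]
tcp_rot: [[0.999, -0.041, -0.008], [-0.041, -0.948, -0.315], [0.006, 0.315, -0.949]]
ft_force: [9.1, -5.2, -3.0]
finger_gap: 0.023
grip_force: 50.0
```

play_rows(plan="-0.1 0 0 0 0 0;0 0 0 0 0 0;0 0 0 0 0 0;0 0 0 0 0 0")

```text
time_s: 10.35
position: [0.5354, 0.133, 0.094]
tcp_rot: [[0.999, -0.041, -0.005], [-0.04, -0.948, -0.315], [0.008, 0.314, -0.949]]
ft_force: [11.4, -6.0, -3.4]
finger_gap: 0.023
grip_force: 50.0
```

Run:
```python
from go import *
p=np.load("p3.npy");show(p,.098,.0);s=get_state();print(s["finger_gap"],s["grip_force"],s["wrist_torque"],s["ft_force"])
S=[]
for n,o in(("side",(220,170)),("scene",(310,190))):
    i=np.ascontiguousarray(optics.snapshot(n)["image"][:,:,::-1])[o[1]-40:o[1]+110,o[0]-10:o[0]+130];S.append(cv2.resize(i,None,fx=2.8,fy=2.8,interpolation=cv2.INTER_CUBIC))
cv2.imwrite("pics/e.png",np.hstack(S))
```

```text
rotvec in tool [-0.0008 -0.0089  0.0023] then shift cm [0.01 0.02 0.09] target [0.5355 0.1324 0.0933] t 10.35
0.022952936657619858 50.02102863101754 [-0.58076651 -1.62005742  0.61500065] [11.40423569 -5.95232309 -3.4278843 ]
```

View pics/e.png

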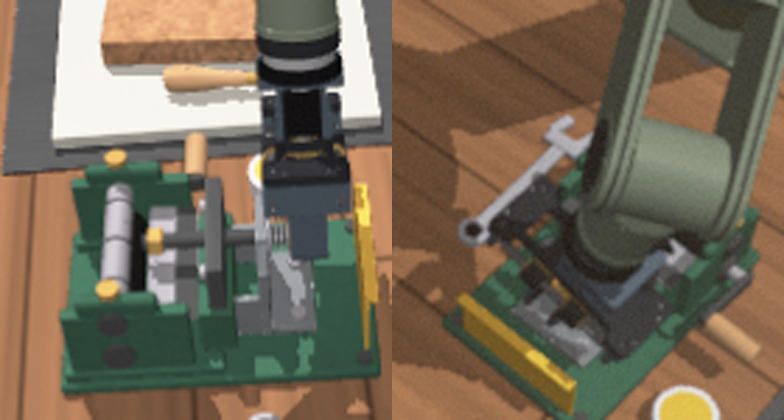

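The side view shows the front end of the bolt moved forward (column 270 to 265). The spring is compressed, the jaws are on the head and the other things haven't moved. TCP travel was 12.1 mm before it stopped hard, with force still rising, so I'm handing in.

```bash
python3 -c "
from station import finish_job;print(finish_job())"
```

```text
the job is handed in; nothing more can be done
None
```

I handed the job in with the jaws holding the bolt head squarely by two opposite flats at 50 N. The bolt is pressed 12.1 mm to its hard stop with about 11 N still on it, and the other things in view stayed where they were.

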